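# Clamp the end rail onto a ripening board

## Task

Stand the loose end rail upright against the bare end of the ripening board, between the board and the clamp's near jaw, its ends level with the board's sides, and let go of it. Then squeeze and release the clamp's trigger against its handle until the jaws pinch the rail tight to the board, with the near jaw's soft pad pressed in a few millimetres but not squashed. Finish holding the trigger squeezed, so that the screws can be driven, with board and clamp flat on the table and all else left alone.

Things in the scene. Friction and masses are not known exactly. Their poses are not given: they have to be found in the camera images.
- clamp: one-hand bar clamp lying loose and flat, 28 mm high, 0.8 kg, black with orange trigger and pads. Origin on the table under the bar's centre line, level with the near pad's face; +x along the bar to the far jaw, +y the side of both jaws, z up. Near jaw, housing (x -80 to -10, y -28 to 26 mm) and handle are one piece; bar and far jaw slide through it. It may shift 15 mm along its bar when squeezed
- clamp_grip (a point): where to squeeze (clamp's axes): middle of the 63 mm between the handle's back and the released trigger's front, 62 mm out from the bar towards -y, 14 mm above the table. From above, close along clamp x: one finger behind the handle, one before the trigger. Fully squeezed they are 37 mm wide, the middle 13 mm further to -x. The handle (20 mm thick) ends at y -118 mm, the trigger at y -102 mm
- clamp_jaw (a point): centre of the face of the near jaw's soft orange pad (44 mm along the clamp's y, 24 mm high, 14 mm above the table); same axes as the clamp, the pad faces +x
- clamp_far_jaw (a point): centre of the face of the far jaw's pad, which faces the near one; same axes as the clamp. At the start the jaws stand 250 to 264 mm apart; the board and the rail together are 222 mm long
- clamp_bar (a joint): how far the bar is drawn in, m: the jaws stand 272 mm minus this apart. A pawl catches teeth 5 mm apart: a full squeeze draws the far jaw 10 mm nearer (the first one 5 to 10 mm), and it stays there when the trigger is let go (5 N brake)
- clamp_trigger (a joint): trigger angle, rad: 0 released, 0.32 squeezed to its stop; it stops short when the jaws are tight. Its spring takes 2 to 4 N. With tight jaws a 20 N grip on handle and trigger presses the pad in 2 to 4 mm, a 30 N grip about 1.5 mm more, 40 N and over may squash it. Letting go loses the clamping force down to about 6 N
- clamp_pad (a joint): how far the near jaw's soft orange pad (10 mm thick) is pressed in, m: 0 untouched, 0.001 for every 6 N of clamping force
- board: small wooden ripening board lying loose between the jaws, 0.3 kg: 200 mm long along x, 120 wide along y, 22 thick, one end rail (22 x 120 x 55 mm) already on its far end (x 78 to 100). Origin: centre of its underside. +x points to the far jaw, within 3 degrees of the clamp's. The bare end, x = -100 mm, faces the near jaw, 36 to 46 mm away. The far jaw pulls the board along as it closes
- rail: loose end rail of pale wood standing on the table left of the clamp: 22 mm thick along x, 120 long along y, 55 high, 0.08 kg, both faces alike. Origin: centre of its underside. In place its centre is at x = -111, y = 0 mm in the board's axes. Held by its top 20 mm, the fingertips pass above the board (22 mm) and the jaws (28 mm)
- tomme: a round brown-rinded cheese, 136 mm across, 62 mm high, left of the work; stays where it is
- small_tomme: a smaller pale-rinded cheese, 104 mm across, 50 mm high, left of the work; stays where it is
- screwdriver: a screwdriver 190 mm long lying in front of the robot; stays where it is
- screw_tray: an aluminium tray 95 x 70 x 24 mm with brass screws, in front of the robot to the right; stays where it is
- spray_bottle: a white bottle with a blue cap, 72 mm across, 170 mm high, right of the work; stays where it is
- rind_brush: a wooden rind brush 150 x 55 mm, 70 mm high over its handle, on the right; stays where it is
- cheese_iron: a steel cheese iron (sampling corer) with a wooden cross handle, 160 mm long, lying behind the rail on the left; stays where it is
There are look-alikes about, which are no part of the job. Several things look just like the rail: the one meant starts nearest to the robot's base.

How it is judged:
On the way, in this order (a step that is already met when the one before it is completed fails the run):
1. the rail stands upright at the board's bare end, let go (x of rail in the frame of board between -0.125 and -0.107 m and y of rail in the frame of board between -0.012 and 0.012 m and z of rail in the frame of board below 0.004 m and angle between rail's own z axis and vertical below 0.08 rad and angle between the x axis of rail and the x axis of board, either way round below 0.15 rad and contact force between the fingers and rail below 0.3 N), for 0.2 s.
2. the jaws pinch the rail against the board (value of joint clamp_pad above 0.0012 m and contact force between board and rail above 5 N), for 0.2 s.
At the end, for the whole second after the job is handed in: Rail on the table, face on the board's bare end (gap under 2.5 mm, ends within 12 mm, 3 degrees), pinched by both jaws, near pad pressed in 1.2 to 6 mm; fingers hold the trigger (over 0.03 rad, 4 N), not the rail; board and clamp flat, at rest (all of step 2 and value of joint clamp_pad below 0.006 m and value of joint clamp_trigger above 0.03 rad and contact force between the fingers and clamp above 4 N and contact force between the fingers and rail below 0.3 N and contact force between clamp and rail above 5 N and contact force between clamp and board above 5 N and x of rail in the frame of board between -0.1135 and -0.1085 m and y of rail in the frame of board between -0.012 and 0.012 m and z of rail in the frame of board between -0.004 and 0.004 m and angle between the x axis of rail and the x axis of board, either way round below 0.05 rad and angle between each of rail, clamp's own z axis and vertical below 0.06 rad and angle between board's own z axis and vertical below 0.04 rad and height (world z) of board below 0.006 m and height (world z) of clamp below 0.008 m and linear speed of each of rail, board below 0.01 m/s); the arm keeps its last pose, push and grip.
It fails at once if the clamp's pad is squashed by more than 6 mm (over 36 N) (value of joint clamp_pad above 0.006 m).
It fails at once if one of the other things on the table is shifted by more than 25 mm (distance of any of tomme, small_tomme, screwdriver, screw_tray, spray_bottle, rind_brush, cheese_iron from where it was at the start of the episode above 0.025 m).
It also fails if it takes over 54 s, if anything falls off the work surface, if the arm or the gripper's body presses on something with over 40 N, if the wrist force passes 120 N, or if a joint passes its speed limit or range.

## Robot

A 6-joint arm with a two-finger parallel gripper is mounted at the origin on the work surface. World frame = base frame: x ahead of the robot, y to its left, z up, the work surface at z = 0. Lengths are in m, angles in rad, forces in N, time in s.
With the tool pointing down it reaches from about 0.275 to 0.875 m from the base axis. Payload 12.5 kg.
Tool frame: the origin (TCP) lies at the very end of the fingers, on their centre line; the grasp point (between the pads) lies 19 mm behind it; z points along the fingers, y is the line along which they close (so a half turn about z gives the same grasp; the last joint's range is limited). The gripper opens to 85 mm and grips with 20 to 120 N. Pads are 22 mm wide; open, the fingers measure 114 mm over their backs; the gripper's body (76 mm by 85 mm) begins 54 mm behind the grasp point. The pads swing forward as they close: fully open they stand 13 mm farther back than shut.
Start: joints at [-1.327, 0.351, 1.652, -0, 1.139, -0.085], TCP at [0.178, -0.521, 0.231] pointing down, gripper open.
Joint ranges: [-2.75, 2.75], [-0.79, 2.1], [0.01, 2.65], [-1.57, 4.71], [0.07, 3.14], [-2.87, 2.87]. Speed limits (rad/s): [2.22, 2.22, 2.79, 3.14, 3.14, 3.14].

## Interface

Orientations are given as a unit quaternion [x, y, z, w].
In Python, from bench import arm gives the robot as it stands.
- The arm moves only by the shell command python3 -m inch 'ROWS' [OPENING]. ROWS is JSON, a list of rows, each a list of 2 entries, a list of its own where there are three numbers: the shift along the tool's x, y, z in mm, then the turn about the tool's z in rad. In form: [[[tx, ty, tz], yaw], ...]. A call has 1 to 5 rows; each row is the pose to reach, as a shift and turn from the pose commanded when the call began, along the tool's axes at that moment; what a row does not reach only later rows make up. A row lasts 1/12 s, in which the tool goes at most 41.7 mm and 7.16 degrees, less where a joint would pass 70% of its speed; a pose out of reach is approached as far as the arm can. A call with a gripper value outside its range is refused whole. OPENING is the opening, from 0 (shut) to 1 (fully open), set as the call begins (- or left out, the last holds). The fingers move at their own pace and stop on an object; the grip force is fixed at half the most. Time passes only in rows, so rows that repeat a pose let the fingers close. It gives the time, the measured TCP pose, the force, the opening and the grip force at its end, in the units of the state.
- arm.get_obs(): the state, without advancing time (a new reading comes with each control period).
- arm.read_camera(name): name is "scene" or "top" or "wrist"; returns (picture, depth): 384x512x3 uint8, red, green, blue; 384x512 float32, m along the optical axis (not along the pixel's ray), 0 where there is no reading.
- arm.get_calibration(name): a dict with "K" (3x3 intrinsics, pixels), "T" (4x4, takes a point from camera to world coordinates). Camera axes: x right, y down, z forward; pixel columns grow to the right and rows downward; lengths in m; the calibration is good to about 2 mm. A picture is of the moment at which its call begins: read the wrist's pose just before it. get_calibration takes no time and is no camera call; for the wrist camera it gives the pose at the moment of the call.
- arm.finish_job(): hands the job in; it is judged then, once.
Trained networks look in the newest picture that a camera, given by its name, has taken for a name from the list of things; names that differ only in an ending like _2 or _b are one class to them, and where a whole thing is asked for, a point or a joint stands for the part that bears it (a point fixed in the world has none). Each returns a list of dicts, best first, with "confidence" (0 to 1); they miss things now and then, are a little off and sometimes report something else, mostly with a low value. They report only what shows in the picture. A call takes as long as a camera call. They do not tell look-alikes from the thing itself.
- arm.cut_out(camera, label): "region" (384x512 bool, what is visible of it) and "centre" ([column, row] in pixels, amid what is visible of it).
The state is a dict: "clock": time; "qpos": joint angles; "qvel": joint speeds; "joint_torque": joint torques, N m; "tcp_pos": TCP position; "tcp_rot": TCP orientation; "wrist_force": force on the tool from outside, world axes, zero at the start; "wrist_torque": the same for the moment, N m; "opening": opening from 0.0 (shut) to 1.0 (fully open); "finger_force": force on a finger pad.
Only numpy, scipy, OpenCV 4.12 (cv2) and the standard library are available. Lean on these libraries where they do the work, as an engineer would, in place of code of your own. Each camera call takes 0.05 s, during which the arm holds its last target. There are 200 camera calls.

## Working session

There is one attempt and no reset: what is moved stays moved. The work goes in short steps, Python scripts to look and compute and a shell command to move; the robot and the scene stay as the last step left them, time stands still between calls to the robot, and variables do not carry over. Pictures are saved under pics/ and viewed, at most 10 in all, crops included, and the job is handed in when it is done.

```bash
mkdir -p pics; ls
cat > h.py <<'E'
from bench import arm
import numpy as np, cv2
def pts(cam,d,mask=None):
    c=arm.get_calibration(cam);K,T=np.array(c["K"]),np.array(c["T"])
    v,u=np.nonzero((d>0)&(mask if mask is not None else True))
    z=d[v,u];P=np.c_[(u-K[0,2])*z/K[0,0],(v-K[1,2])*z/K[1,1],z]
    return P@T[:3,:3].T+T[:3,3],np.c_[u,v]
def proj(cam,p):
    c=arm.get_calibration(cam);K,T=np.array(c["K"]),np.array(c["T"])
    q=(np.atleast_2d(p)-T[:3,3])@T[:3,:3];q=q@K.T;return q[:,:2]/q[:,2:]
E
python3 - <<'E'
from h import *
o=arm.get_obs();print(o["clock"],o["tcp_pos"],o["tcp_rot"],o["wrist_force"])
p,d=arm.read_camera("top");cv2.imwrite("pics/top.png",cv2.resize(p[:,:,::-1],(800,600)))
np.savez("top.npz",p=p,d=d)
for l in ["rail","board","clamp","clamp_grip","clamp_jaw","clamp_far_jaw"]:
    for r in arm.cut_out("top",l):
        P,_=pts("top",d,r["region"])
        print(l,round(r["confidence"],2),np.round(r["centre"]),r["region"].sum(),np.round(np.median(P,0),3),np.round(P.min(0),3),np.round(P.max(0),3))
E
```

```text
pics
0.0 [ 0.17753567 -0.52020029  0.23072469] [ 9.86519484e-01  1.63642658e-01 -3.89409408e-05 -6.22247252e-04] [0.7289333  0.08607384 0.15472566]
rail 0.83 [202. 141.] 479 [0.704 0.179 0.054] [ 0.677  0.122 -0.002] [0.745 0.247 0.063]
rail 0.61 [160. 209.] 457 [0.496 0.298 0.055] [0.437 0.278 0.002] [0.556 0.324 0.063]
rail 0.51 [297. 213.] 984 [ 0.516 -0.118  0.02 ] [ 0.462 -0.221 -0.003] [0.59  0.193 0.034]
board 0.72 [232. 197.] 1901 [0.524 0.09  0.025] [ 0.434 -0.213 -0.004] [0.641 0.199 0.035]
board 0.65 [285. 180.] 2640 [ 0.586 -0.074  0.023] [ 0.512 -0.179 -0.004] [0.669 0.035 0.062]
clamp 0.81 [231. 198.] 1829 [0.525 0.088 0.026] [ 0.431 -0.213 -0.002] [0.641 0.193 0.035]
clamp_grip 0.75 [236. 197.] 1731 [0.527 0.081 0.026] [ 0.434 -0.219 -0.004] [0.638 0.19  0.035]
clamp_jaw 0.6 [286. 185.] 2562 [ 0.586 -0.075  0.023] [ 0.512 -0.179 -0.002] [0.664 0.035 0.062]
clamp_jaw 0.44 [236. 173.] 18 [0.616 0.076 0.026] [0.603 0.071 0.023] [0.628 0.08  0.031]
clamp_far_jaw 0.59 [302. 209.] 904 [ 0.516 -0.128  0.02 ] [ 0.464 -0.216 -0.002] [0.59  0.193 0.034]
```

View pics/top.png

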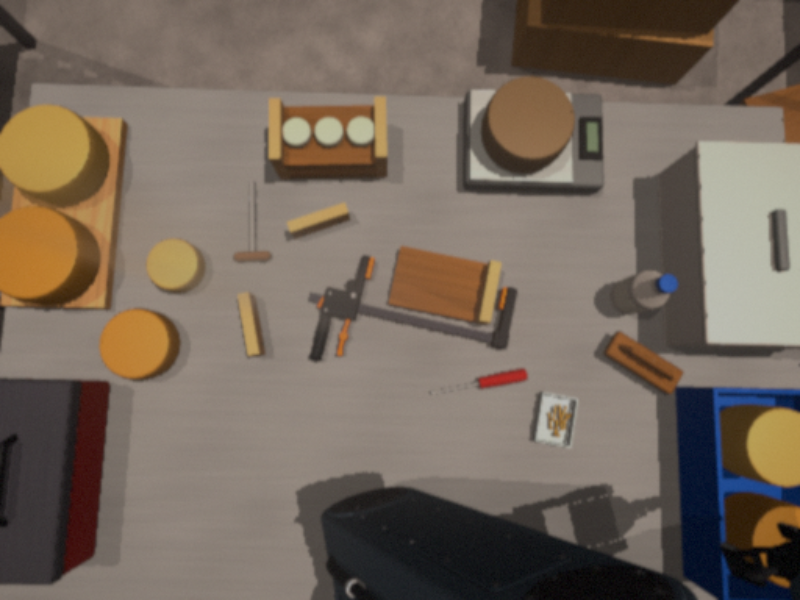

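The picture (800x600) shows two loose rails, at (250,324) and (318,219), plus two fixed to the crate at (275,130) and (380,130). The one at (250,324) is about 0.58 m from the base. The other loose one is about 0.73 m away and the crate pair is farther still, so (250,324) fits. I'll confirm it in a crop and fit the poses.

Run:
```python
from h import *
f=np.load("top.npz");p,d=f["p"],f["d"]
c=p[170:250,130:210,::-1];cv2.imwrite("pics/rail.png",cv2.resize(c,(560,560),interpolation=cv2.INTER_CUBIC))
P,U=pts("top",d)
def rect(n,m):
    Q=P[m][:,:2].astype(np.float32);r=cv2.minAreaRect(Q);print(n,m.sum(),np.round(r[0],4),np.round(r[1],4),round(r[2],1))
x,y,z=P.T
rect("rail",(z>.045)&(abs(x-.496)<.09)&(abs(y-.30)<.04))
rect("fixedrail",(z>.045)&(z<.07)&(abs(x-.56)<.09)&(abs(y+.155)<.05))
hsv=cv2.cvtColor(p,cv2.COLOR_RGB2HSV)[U[:,1],U[:,0]]
print(hsv[(U[:,0]==285)&(U[:,1]==180)])
o=arm.get_obs();c=arm.get_calibration("wrist");print(np.round(c["T"],3),c["K"])
```

```text
rail 336 [0.4981 0.3023] [0.1208 0.0238] 12.9
fixedrail 310 [ 0.5722 -0.1593] [0.0231 0.1202] 79.5
[[ 13 163 141]]
[[ 0.323 -0.903 -0.284  0.251]
 [-0.947 -0.307 -0.098 -0.494]
 [ 0.001  0.301 -0.954  0.372]
 [ 0.     0.     0.     1.   ]] [[343.65714969   0.         254.69197647]
 [  0.         343.65714969 193.81222552]
 [  0.           0.           1.        ]]
```

View pics/rail.png

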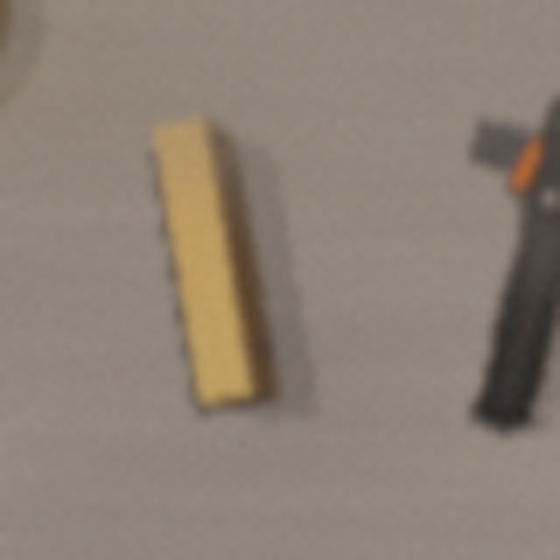

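The crop shows a pale upright bar standing alone at crop (215,265), left of the clamp's handle, so this is the rail meant. Next I go to a viewpoint above the work.

```bash
python3 -m inch '[[[32,-23,-6],0],[[64,-46,-12],0],[[96,-69,-18],0],[[128,-92,-24],0],[[160,-115,-31],0]]' 1; python3 -m inch '[[[32,-23,-6],0],[[64,-46,-12],0],[[96,-69,-18],0],[[128,-92,-24],0],[[160,-115,-31],0]]'; python3 -m inch '[[[32,-23,-6],0],[[64,-46,-12],0],[[96,-69,-18],0],[[128,-92,-24],0],[[160,-115,-31],0]]'
```

```text
clock: 0.77
tcp_pos: [0.2925, -0.3583, 0.2625]
tcp_rot: [0.987, 0.163, 0.0, -0.0]
wrist_force: [0.7, -0.7, 0.5]
opening: 1.001
finger_force: 0.0
clock: 1.18
tcp_pos: [0.4069, -0.1976, 0.2937]
tcp_rot: [0.987, 0.164, 0.0, 0.0]
wrist_force: [0.9, -1.6, 0.3]
opening: 0.995
finger_force: 0.0
clock: 1.6
tcp_pos: [0.5212, -0.037, 0.3246]
tcp_rot: [0.986, 0.164, 0.0, 0.0]
wrist_force: [0.3, -1.4, -0.3]
opening: 0.995
finger_force: 0.0
```

```bash
python3 -m inch '[[[0,-15,0],0.05],[[0,-15,0],0.1],[[0,-15,0],0.1]]'
cat > m.py <<'E'
from h import *
p,d=arm.read_camera("wrist");np.savez("w.npz",p=p,d=d)
P,U=pts("wrist",d);x,y,z=P.T
H,S,V=cv2.cvtColor(p,cv2.COLOR_RGB2HSV)[U[:,1],U[:,0]].T.astype(int)
def rect(n,m):
    if m.sum()<20: print(n,"few");return
    r=cv2.minAreaRect(P[m][:,:2].astype(np.float32));print(n,m.sum(),np.round(r[0],4),np.round(r[1],4),round(r[2],1),"medz",round(float(np.median(z[m])),4))
E
cat > v.py <<'E'
from m import *
cv2.imwrite("pics/w1.png",cv2.resize(p[:,:,::-1],(800,600)))
print(arm.get_obs()["tcp_pos"])
rect("rail",(z>.047)&(z<.065)&(abs(x-.498)<.09)&(abs(y-.30)<.05))
rect("fixedrail",(z>.047)&(z<.065)&(abs(x-.572)<.09)&(abs(y+.155)<.05))
rect("board",(z>.014)&(z<.028)&(S>120)&(H>5)&(H<18)&(abs(y+.06)<.11)&(V<200)&(x>.50))
rect("allwood",(z>.014)&(z<.065)&(S>100)&(H>5)&(H<30)&(y<.045)&(y>-.175)&(x>.50))
for l in ["clamp","clamp_jaw"]:
    for r in arm.cut_out("wrist",l):
        print(l,round(r["confidence"],2),np.round(r["centre"]),r["region"].sum())
        if l=="clamp": np.save("cl.npy",r["region"])
org=(S>150)&(V>90)&(H>3)&(H<16)&(z>.006)&(z<.036)
m=np.zeros(d.shape,np.uint8);m[U[org,1],U[org,0]]=1
n,L,st,ce=cv2.connectedComponentsWithStats(m)
LL=L[U[:,1],U[:,0]]
for i in range(1,n):
    if st[i,4]>25: rect(("org",np.round(ce[i])),LL==i)
E
python3 v.py
```

```text
clock: 1.85
tcp_pos: [0.5157, -0.0238, 0.3242]
tcp_rot: [0.993, 0.114, -0.0, -0.0]
wrist_force: [0.5, 0.2, -0.3]
opening: 0.995
finger_force: 0.0
[ 0.51563325 -0.02448015  0.3242349 ]
rail few
fixedrail 2079 [ 0.5744 -0.1583] [0.023  0.1199] 79.5 medz 0.0537
board 14435 [ 0.592  -0.0605] [0.1785 0.1198] 79.7 medz 0.0207
allwood 17017 [ 0.5839 -0.0781] [0.2163 0.1306] 79.5 medz 0.0209
clamp 0.98 [179. 118.] 11823
clamp_jaw 0.94 [193.  45.] 462
('org', array([294.,  91.])) 13531 [ 0.5918 -0.0606] [0.1779 0.1194] 79.7 medz 0.0206
('org', array([193.,  44.])) 207 [0.6192 0.0763] [0.01   0.0431] 79.3 medz 0.024
('org', array([108.,  87.])) 93 [0.548  0.1701] [0.0095 0.0237] 72.3 medz 0.0181
('org', array([138., 149.])) 382 [0.4792 0.124 ] [0.0158 0.0729] 85.1 medz 0.0224
('org', array([389., 140.])) 146 [ 0.5662 -0.1897] [0.0091 0.044 ] 79.4 medz 0.0243
```

View pics/w1.png

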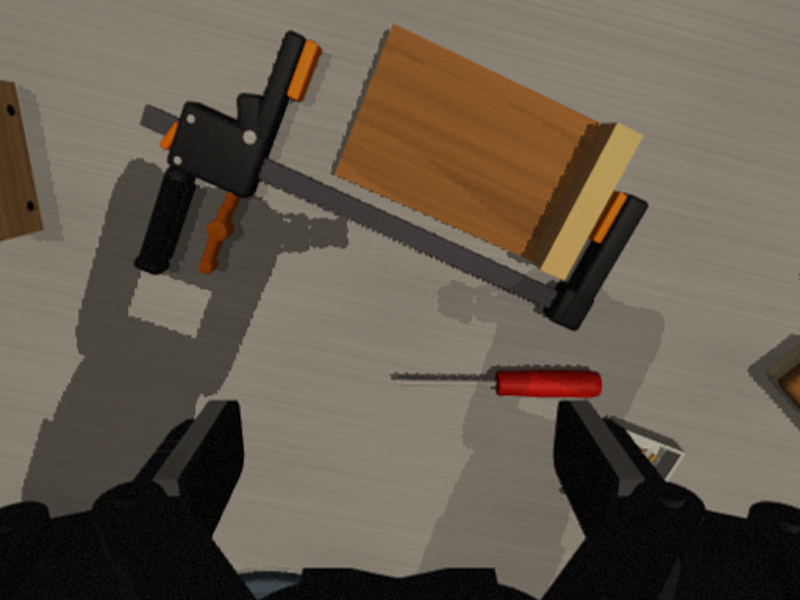

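The view shows the board at (480,150), the clamp's near pad at (303,70) and far pad at (610,217), the handle at (165,220) and the trigger at (218,235). The rail's side face is at the left edge (15,160). The board origin comes out at (0.590,-0.071) with its y axis at -10.4°. Next I go over the rail.

```bash
python3 -m inch '[[[6,-37,10],0],[[12,-74,20],0],[[18,-111,30],0],[[24,-148,40],0],[[31,-180,50],0]]'; python3 -m inch '[[[6,-37,10],0],[[12,-74,20],0],[[18,-111,30],0],[[25,-142,44],0],[[25,-142,44],0]]'
python3 - <<'E'
from m import *
o=arm.get_obs();print(o["tcp_pos"])
m=(z>.047)&(z<.065)&(abs(x-.498)<.09)&(abs(y-.30)<.05)
rect("rail",m)
Q=P[m];print(Q.min(0),Q.max(0),U[m].min(0),U[m].max(0))
rect("low",(z>.02)&(z<.065)&(abs(x-.498)<.09)&(abs(y-.30)<.05))
# clamp handle/trigger from stored mask of earlier view is posed differently; skip
cv2.imwrite("pics/w2.png",p[:,:,::-1])
E
```

```text
clock: 2.42
tcp_pos: [0.5046, 0.1589, 0.274]
tcp_rot: [0.993, 0.114, 0.0, -0.0]
wrist_force: [-0.4, -0.8, 0.6]
opening: 1.001
finger_force: 0.0
clock: 2.83
tcp_pos: [0.496, 0.3049, 0.2276]
tcp_rot: [0.993, 0.116, -0.001, 0.0]
wrist_force: [-0.2, -0.2, -1.4]
opening: 0.995
finger_force: 0.0
[0.49651247 0.30281019 0.22870287]
rail 2980 [0.4999 0.3011] [0.1204 0.0218] 12.9 medz 0.0547
[0.43921556 0.27796406 0.0500977 ] [0.56081564 0.32514023 0.05708111] [247 102] [271 227]
low 3003 [0.4999 0.3011] [0.1204 0.0218] 12.9 medz 0.0547
```

View pics/w2.png

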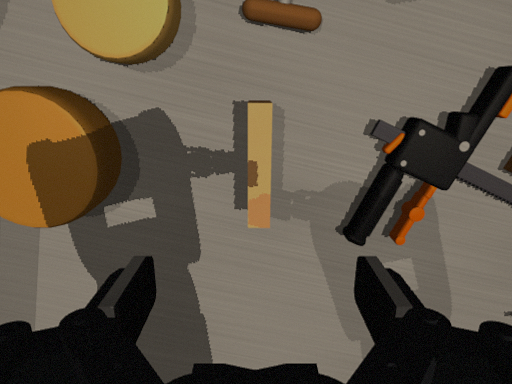

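The rail is centred at (259,165) in the view, square between the fingers. The fit gives (0.4999,0.3011) at 12.9°. I go down and grip.

```bash
python3 -m inch '[[[3,2.5,40],0],[[3,2.5,80],0],[[3,2.5,120],0],[[3,2.5,150],0],[[3,2.5,170],0]]'; python3 -m inch '[[[0,0,15],0],[[0,0,25],0],[[0,0,25],0]]'; python3 -m inch '[[[0,0,0],0],[[0,0,0],0],[[0,0,0],0],[[0,0,0],0],[[0,0,0],0]]' 0.1;  python3 -m inch '[[[0,0,0],0],[[0,0,0],0],[[0,0,0],0],[[0,0,0],0]]'
```

```text
clock: 3.3
tcp_pos: [0.5002, 0.2976, 0.0577]
tcp_rot: [0.994, 0.114, -0.001, 0.001]
wrist_force: [-0.4, 0.4, 0.2]
opening: 1.001
finger_force: 0.0
clock: 3.55
tcp_pos: [0.5004, 0.2983, 0.034]
tcp_rot: [0.994, 0.114, -0.001, 0.0]
wrist_force: [-0.4, 0.2, -0.8]
opening: 0.998
finger_force: 0.0
clock: 3.97
tcp_pos: [0.501, 0.2999, 0.036]
tcp_rot: [0.993, 0.114, 0.001, -0.0]
wrist_force: [-0.4, 0.0, 0.0]
opening: 0.296
finger_force: 0.0
clock: 4.3
tcp_pos: [0.5009, 0.3, 0.036]
tcp_rot: [0.993, 0.114, 0.0, -0.0]
wrist_force: [-1.8, 0.6, 6.1]
opening: 0.241
finger_force: 59.1
```

```bash
python3 -m inch '[[[0,0,-10],0],[[0,0,-40],0],[[0,0,-70],0],[[0,0,-80],0],[[6,35,-80],0]]'; python3 -m inch '[[[6,35,0],0.08],[[13,70,0],0.16],[[19,105,0],0.24],[[25,140,0],0.32],[[31,175,0],0.4]]'
python3 - <<'E'
from bench import arm;import numpy as np
o=arm.get_obs();q=o["tcp_rot"];print(o["clock"],o["tcp_pos"],q,o["opening"],o["finger_force"])
a=np.arctan2(2*q[0]*q[1],q[0]**2-q[1]**2);d=np.array([.611,.0411])-o["tcp_pos"][:2]
c,s=np.cos(a),np.sin(a);print(np.degrees(a),"t",1e3*(c*d[0]+s*d[1]),1e3*(s*d[0]-c*d[1]),"turn",a+np.radians(10.4))
E
```

```text
clock: 4.72
tcp_pos: [0.5145, 0.2708, 0.1188]
tcp_rot: [0.993, 0.116, 0.003, -0.001]
wrist_force: [1.3, 1.1, -0.3]
opening: 0.241
finger_force: 58.7
clock: 5.13
tcp_pos: [0.5846, 0.1019, 0.1154]
tcp_rot: [0.996, -0.087, -0.0, 0.0]
wrist_force: [0.3, 0.6, -0.5]
opening: 0.245
finger_force: 58.7
5.1333 [0.58456087 0.10191371 0.11542473] [ 9.96174007e-01 -8.73918662e-02 -9.52898357e-05  2.66603686e-05] 0.24509856930563492 58.739944864064455
-10.027161443673211 t 36.62386590165587 55.28135282701722 turn 0.006507260386284797
```

```bash
python3 -m inch '[[[18,28,0],0],[[36.5,55,0],0.005],[[36.5,55,20],0.005],[[36.5,55,30],0.005],[[36.5,55,30],0.005]]'
cat > chk.py <<'E'
from m import *
o=arm.get_obs();q=o["tcp_rot"];a=np.arctan2(2*q[0]*q[1],q[0]**2-q[1]**2);print(o["clock"],o["tcp_pos"],np.degrees(a),o["wrist_force"])
rect("fixedrail",(z>.047)&(z<.065)&(abs(x-.574)<.09)&(abs(y+.155)<.05))
rect("board",(z>.014)&(z<.028)&(S>120)&(H>5)&(H<18)&(abs(y+.06)<.11)&(V<200)&(x>.50))
m=(S>70)&(H>8)&(H<30)&(z>.03)&(z<.12)&(abs(y-.04)<.05)&(abs(x-.61)<.1)
rect("rail",m); print(np.percentile(z[m],[2,50,98]) if m.sum() else "")
E
python3 chk.py; python3 -c "
from h import *
p=np.load('w.npz')['p'];cv2.imwrite('pics/w3.png',p[:,:,::-1])"
```

```text
clock: 5.55
tcp_pos: [0.6091, 0.0433, 0.0828]
tcp_rot: [0.996, -0.088, -0.002, 0.0]
wrist_force: [-0.4, -0.9, -2.2]
opening: 0.244
finger_force: 58.8
5.6 [0.60967987 0.04378231 0.08412923] -10.066778678573959 [-0.11064987  0.4511155   0.32411677]
fixedrail few
board 39528 [ 0.5941 -0.0496] [0.1591 0.1209] 79.7 medz 0.022
rail 13416 [0.6181 0.0439] [0.1034 0.0456] 3.9 medz 0.1019
[0.07200125 0.10190694 0.10330182]
```

View pics/w3.png

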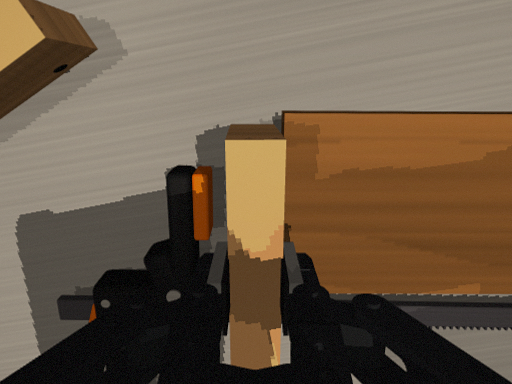

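The rail hangs square over the gap, its top at (255,180), with the board to the right and the near pad at (203,205). I check its ends and sides against the board in board axes.

```bash
cat > chk2.py <<'E'
from h import *
f=np.load("w.npz");p,d=f["p"],f["d"];P,U=pts("wrist",d);x,y,z=P.T
H,S,V=cv2.cvtColor(p,cv2.COLOR_RGB2HSV)[U[:,1],U[:,0]].T.astype(int)
a=np.radians(-10.35);yb=np.array([np.cos(a),np.sin(a)]);xb=np.array([np.sin(a),-np.cos(a)])
X=1e3*P[:,:2]@xb;Y=1e3*P[:,:2]@yb
def ext(n,m): print(n,m.sum(),"x",np.percentile(X[m],[.5,50,99.5]).round(1),"y",np.percentile(Y[m],[.5,50,99.5]).round(1))
ext("board",(z>.016)&(z<.028)&(S>110)&(H>5)&(H<18)&(y<.04)&(V<200)&(x>.50))
b=(z>.016)&(z<.028)&(S>110)&(H>5)&(H<18)&(y<.0)&(V<200)&(x>.50)
t=np.percentile(z[(S>70)&(H>8)&(H<30)&(abs(y-.04)<.05)&(z<.12)],99)
m=(z>t-.006)&(z<t+.002)&(S>60)&(H>8)&(H<32)&(abs(y-.04)<.05); ext("railtop z%.3f"%t,m)
r=cv2.minAreaRect(P[m&(x>.62)][:,:2].astype(np.float32));print(np.round(r[1],4),r[2])
ext("pad",(z<.035)&(z>.012)&(S>170)&(H<14)&(y>.06)&(y<.1)&(x>.58))
print("board rect",cv2.minAreaRect(P[b][:,:2].astype(np.float32)))
E
python3 chk2.py
```

```text
board 39468 x [-135.3  -62.2   15. ] y [534.6 601.1 653.7]
railtop z0.103 12553 x [-165.2 -154.3 -143.4] y [549.5 608.6 650.4]
[0.0348 0.0521] 79.78968811035156
pad 1176 x [-198.3 -186.6 -182.5] y [560.5 596.2 618.6]
board rect ((0.5928550958633423, -0.0585942417383194), (0.11716917902231216, 0.14308986067771912), 89.99337005615234)
```

```bash
python3 -m inch '[[[3.5,4,10],-0.003],[[3.5,4,25],-0.003],[[3.5,4,38],-0.003],[[3.5,4,44],-0.003],[[3.5,4,47],-0.003]]';  python3 -m inch '[[[0,0,0],0],[[0,0,0.5],0]]'
python3 - <<'E'
from bench import arm
o=arm.get_obs();print(o["clock"],o["tcp_pos"],o["wrist_force"])
E
```

```text
clock: 6.02
tcp_pos: [0.6131, 0.039, 0.0372]
tcp_rot: [0.996, -0.086, -0.001, 0.0]
wrist_force: [-0.7, -0.7, -1.2]
opening: 0.241
finger_force: 58.8
clock: 6.18
tcp_pos: [0.614, 0.0388, 0.0382]
tcp_rot: [0.996, -0.086, 0.0, -0.0]
wrist_force: [0.4, -0.4, -0.4]
opening: 0.243
finger_force: 58.8
6.1833 [0.6139615  0.03879139 0.03821364] [ 0.36851152 -0.35681214 -0.4056685 ]
```

```bash
python3 -m inch '[[[0,0,1],0],[[0,0,2],0],[[0,0,2],0]]';  python3 -m inch '[[[0,0,0.5],0],[[0,0,1],0],[[0,0,1],0]]'
```

```text
clock: 6.43
tcp_pos: [0.6139, 0.0387, 0.0361]
tcp_rot: [0.996, -0.087, 0.0, -0.0]
wrist_force: [0.5, 0.2, -0.7]
opening: 0.245
finger_force: 58.9
clock: 6.68
tcp_pos: [0.6139, 0.0387, 0.036]
tcp_rot: [0.996, -0.086, 0.0, -0.0]
wrist_force: [-3.7, 0.9, 10.0]
opening: 0.241
finger_force: 59.9
```

```bash
python3 chk.py; python3 chk2.py
```

```text
6.7333 [0.61395264 0.03872267 0.03598291] -9.917548670854746 [-4.6011393   0.22563027 11.58154582]
fixedrail few
board 40605 [ 0.5996 -0.0244] [0.1509 0.1289] 1.1 medz 0.0207
rail 14636 [0.6225 0.0387] [0.086  0.0871] 36.3 medz 0.0539
[0.04485712 0.05393935 0.11105775]
board 40450 x [-135.9  -71.8  -11.9] y [535.2 610.4 653.1]
railtop z0.111 535 x [-202.2 -153.3 -101.6] y [600.1 608.6 614.7]
[0.0735 0.0124] 87.95670318603516
pad 1991 x [-201.8 -186.2 -181.8] y [573.4 598.8 618. ]
board rect ((0.594578742980957, -0.04339217394590378), (0.14209985733032227, 0.08794494718313217), 2.433765411376953)
```

Touchdown at 11 N. I release slowly and rise straight up.

```bash
python3 -m inch '[[[0,0,-0.5],0],[[0,0,-1],0],[[0,0,-1],0]]' 0.45;  python3 -m inch '[[[0,0,0],0],[[0,0,0],0],[[0,0,0],0]]' 0.6; python3 -m inch '[[[0,0,-10],0],[[0,0,-40],0],[[0,0,-80],0],[[0,0,-120],0],[[0,0,-160],0]]'; python3 -m inch '[[[-35,-10,-10],0],[[-70,-20,-20],0],[[-100,-30,-30],0],[[-130,-45,-40],0],[[-130,-45,-40],0]]' 1
cat > v2.py <<'E'
from m import *
a=np.radians(-10.35);yb=np.array([np.cos(a),np.sin(a)]);xb=np.array([np.sin(a),-np.cos(a)])
X=1e3*P[:,:2]@xb;Y=1e3*P[:,:2]@yb
def ext(n,m): print(n,m.sum(),"x",np.percentile(X[m],[.5,50,99.5]).round(1),"y",np.percentile(Y[m],[.5,50,99.5]).round(1))
o=arm.get_obs();q=o["tcp_rot"];print(o["clock"],o["tcp_pos"],np.degrees(np.arctan2(2*q[0]*q[1],q[0]**2-q[1]**2)))
bd=(z>.016)&(z<.027)&(S>110)&(H>5)&(H<18)&(y<.02)&(y>-.14)&(V<200)&(x>.50);ext("board",bd);rect("board",bd)
rl=(z>.048)&(z<.062)&(S>60)&(y>-.02)&(y<.1)&(abs(x-.61)<.1);ext("rail",rl);rect("rail",rl)
fr=(z>.048)&(z<.062)&(S>60)&(y<-.1)&(x>.5)&(x<.65);ext("fixed",fr);rect("fixed",fr)
org=(S>150)&(V>90)&(H>3)&(H<16)&(z>.006)&(z<.036)&(y>.05)
m=np.zeros(d.shape,np.uint8);m[U[org,1],U[org,0]]=1
n,L,st,ce=cv2.connectedComponentsWithStats(m);LL=L[U[:,1],U[:,0]]
for i in range(1,n):
    if st[i,4]>40: rect(("org",np.round(ce[i])),LL==i);ext("",LL==i)
dk=(V<75)&(z>.008)&(z<.036)&(y>.09)&(y<.2)&(x<.51)&(x>.38);rect("handle",dk);ext("",dk)
for lo in range(460,520,10):
    h=dk&(Y>lo)&(Y<lo+10);t=org&(Y>lo)&(Y<lo+10)
    if h.sum()>10:print(lo,"handle x",np.percentile(X[h],[2,98]).round(1),"trig",np.percentile(X[t],[2,98]).round(1) if t.sum()>5 else "")
E
python3 v2.py; python3 -c "
from h import *
p=np.load('w.npz')['p'];cv2.imwrite('pics/w4.png',p[:,:,::-1])"
```

```text
clock: 6.98
tcp_pos: [0.6138, 0.0386, 0.0359]
tcp_rot: [0.996, -0.086, 0.0, -0.0]
wrist_force: [0.0, 0.3, 0.1]
opening: 0.448
finger_force: 0.0
clock: 7.23
tcp_pos: [0.6136, 0.0386, 0.0357]
tcp_rot: [0.996, -0.087, -0.0, 0.0]
wrist_force: [-0.3, -0.6, -0.2]
opening: 0.606
finger_force: 0.0
clock: 7.65
tcp_pos: [0.6133, 0.0386, 0.1983]
tcp_rot: [0.996, -0.087, 0.0, 0.0]
wrist_force: [-0.1, 0.5, 0.4]
opening: 0.598
finger_force: 0.0
clock: 8.07
tcp_pos: [0.4902, 0.1076, 0.2384]
tcp_rot: [0.996, -0.086, 0.001, -0.001]
wrist_force: [0.7, -0.8, -0.1]
opening: 1.001
finger_force: 0.0
8.1167 [0.49208996 0.10660585 0.23776945] -9.807118309570459
board 15913 x [-128.6  -44.2   40.8] y [536.  579.9 619.6]
board 15913 [ 0.576  -0.0597] [0.1755 0.0853] 80.1 medz 0.0203
rail 2356 x [-162.  -151.1 -139.9] y [537.9 576.6 611.6]
rail 2356 [0.5926 0.0451] [0.0224 0.0741] 79.7 medz 0.0531
fixed 4 x [40.9 41.1 41.6] y [536.1 537.9 539.6]
fixed few
('org', array([264.,  25.])) 200 [0.6211 0.0758] [0.0096 0.0416] 78.6 medz 0.0236
 200 x [-191.  -189.1 -181.1] y [576.6 596.5 617.7]
('org', array([28., 47.])) 914 [0.6423 0.3089] [0.0152 0.0632] 3.9 medz 0.0168
 914 x [-446.5 -417.1 -389.4] y [563.1 576.2 588.6]
('org', array([185., 117.])) 140 [0.5517 0.1704] [0.0072 0.0241] 65.4 medz 0.0174
 140 x [-272.6 -266.8 -263.4] y [500.5 509.8 523.7]
('org', array([242., 173.])) 568 [0.4824 0.1237] [0.0171 0.0717] 79.9 medz 0.0216
 568 x [-216.8 -208.3 -199.9] y [417.1 453.5 488.1]
handle 1462 [0.471 0.152] [0.0624 0.0768] 79.9 medz 0.0245
 1462 x [-263.5 -250.1 -204.2] y [398.4 436.8 473. ]
460 handle x [-261.1 -240.5] trig [-213.5 -203.4]
470 handle x [-259.3 -240.4] trig [-212.5 -203.1]
```

View pics/w4.png

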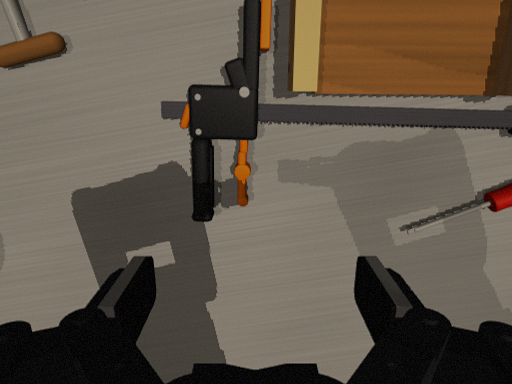

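The rail stands at board x ≈ -115 mm, near end within 2 mm of the board's side. In the view the handle is at (203,180), the trigger at (243,172) and the bar at row 115. The grip point works out at world (0.489,0.1455). I move the open gripper down over it.

```bash
python3 -m inch '[[[-5,-19,30],0.01],[[-9.5,-38,65],0.01],[[-9.5,-38,105],0.01],[[-9.5,-38,140],0.01],[[-9.5,-38,160],0.01]]' 1; python3 v2.py | grep -v few; python3 -c "
from h import *
p=np.load('w.npz')['p'];cv2.imwrite('pics/w5.png',p[:,:,::-1])"
```

```text
clock: 8.53
tcp_pos: [0.4894, 0.144, 0.0724]
tcp_rot: [0.996, -0.091, -0.002, 0.001]
wrist_force: [-0.4, -0.1, -0.5]
opening: 1.004
finger_force: 0.0
8.5833 [0.48831745 0.14365472 0.07030422] -10.50274148160391
board 3673 x [-121.  -108.8  -94.5] y [531.9 551.6 571.4]
board 3673 [0.5619 0.0076] [0.0247 0.0437] 89.3 medz 0.0185
rail 4265 x [-162.2 -151.6 -139.7] y [534.6 550.3 564.9]
rail 4265 [0.5679 0.0496] [0.0233 0.031 ] 80.2 medz 0.0513Traceback (most recent call last):
  File "v2.py", line 8, in <module>
    fr=(z>.048)&(z<.062)&(S>60)&(y<-.1)&(x>.5)&(x<.65);ext("fixed",fr);rect("fixed",fr)
                                                       ~~~^^^^^^^^^^^^
  File "v2.py", line 4, in ext
    def ext(n,m): print(n,m.sum(),"x",np.percentile(X[m],[.5,50,99.5]).round(1),"y",np.percentile(Y[m],[.5,50,99.5]).round(1))
                                      ~~~~~~~~~~~~~^^^^^^^^^^^^^^^^^^^
    return _quantile_unchecked(
        a, q, axis, out, overwrite_input, method, keepdims, weights)
    return _ureduce(a,
                    func=_quantile_ureduce_func,
    ...<5 lines>...
                    overwrite_input=overwrite_input,
                    method=method)
    r = func(a, **kwargs)
    result = _quantile(arr,
                       quantiles=q,
    ...<2 lines>...
                       out=out,
                       weights=wgt)
    slices_having_nans = np.isnan(arr[-1, ...])
                                  ~~~^^^^^^^^^
IndexError: index -1 is out of bounds for axis 0 with size 0
```

View pics/w5.png

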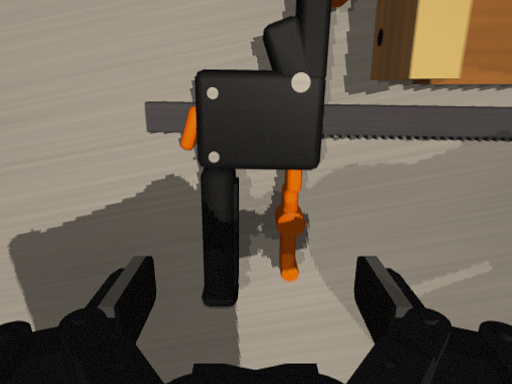

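The handle's back (column 202) and the trigger's front (column 305) lie centred between the fingers (columns 155 and 357). I go down and take up the slack.

```bash
python3 -m inch '[[[0,-1,30],0],[[0,-1,50],0],[[0,-1,60],0],[[0,-1,65],0],[[0,-1,65],0]]'; python3 -m inch '[[[0,0,0],0],[[0,0,0],0],[[0,0,0],0],[[0,0,0],0]]' 0.75; python3 -m inch '[[[0,-2,0],0],[[0,-4,0],0],[[0,-4,0],0],[[0,-4,0],0]]' 0.66
```

```text
clock: 9.0
tcp_pos: [0.4911, 0.1453, 0.0109]
tcp_rot: [0.996, -0.092, -0.0, 0.0]
wrist_force: [0.2, 0.2, -0.0]
opening: 0.999
finger_force: 0.0
clock: 9.33
tcp_pos: [0.4913, 0.1453, 0.0117]
tcp_rot: [0.996, -0.091, 0.001, -0.0]
wrist_force: [0.7, -3.4, 1.3]
opening: 0.751
finger_force: 1.3
clock: 9.67
tcp_pos: [0.4917, 0.1493, 0.0111]
tcp_rot: [0.996, -0.091, 0.0, 0.0]
wrist_force: [-0.1, -4.6, 2.9]
opening: 0.661
finger_force: 2.2
```

```bash
python3 -m inch '[[[0,0,-0],0],[[0,0,4],0],[[0,0,6],0],[[0,0,6],0]]' 0.68; python3 -m inch '[[[0,0,0],0],[[0,0,0],0],[[0,-1,0],0],[[0,-2,0],0],[[0,-2,0],0]]' 0.55;python3 -m inch '[[[0,-1,0],0],[[0,-2,0],0],[[0,-4,0],0],[[0,-4,0],0],[[0,-4,0],0]]' 0.44
```

```text
clock: 10.0
tcp_pos: [0.4911, 0.1493, 0.0042]
tcp_rot: [0.996, -0.092, -0.0, 0.0]
wrist_force: [-0.2, -2.0, -1.2]
opening: 0.679
finger_force: 1.4
clock: 10.42
tcp_pos: [0.4922, 0.1513, 0.0051]
tcp_rot: [0.996, -0.091, 0.0, 0.0]
wrist_force: [0.8, -5.2, 5.7]
opening: 0.549
finger_force: 4.3
clock: 10.83
tcp_pos: [0.4933, 0.1554, 0.0053]
tcp_rot: [0.996, -0.091, 0.001, -0.0]
wrist_force: [0.5, -4.2, 8.1]
opening: 0.441
finger_force: 5.9
```

```bash
python3 -m inch '[[[0,0,0],0],[[0,0,0],0],[[0,0,0],0]]' 0.42
python3 - <<'E'
from m import *
cv2.imwrite("pics/w6.png",p[:,:,::-1])
o=arm.get_obs();print(o["clock"],o["opening"],o["finger_force"],o["wrist_force"])
E
```

```text
clock: 11.08
tcp_pos: [0.4934, 0.1557, 0.0055]
tcp_rot: [0.996, -0.091, 0.001, -0.0]
wrist_force: [0.2, -0.3, 8.6]
opening: 0.42
finger_force: 20.0
11.1333 0.421179673769554 19.97284322977066 [ 0.22723554 -0.01601587  8.84029289]
```

View pics/w6.png

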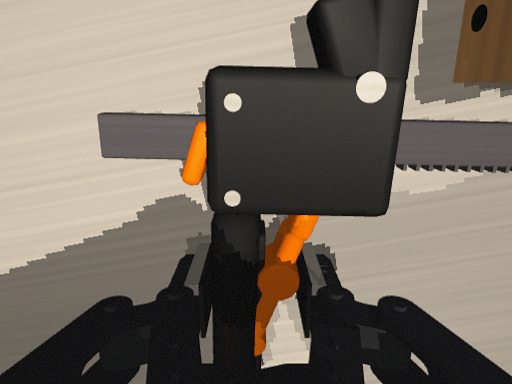

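The trigger is now squeezed to its stop, leaning back at (278,285), with the handle at (235,290) held between the fingers. I release and repeat; by my measure about 39 mm has to be drawn in, so roughly five squeezes.

```bash
python3 -m inch '[[[0,3,0],0],[[0,6,0],0],[[0,10,0],0],[[0,13,0],0],[[0,13,0],0]]' 0.74; python3 -m inch '[[[0,0,0],0],[[0,-3,0],0],[[0,-7,0],0],[[0,-10,0],0],[[0,-10,0],0]]' 0.5; python3 -m inch '[[[0,-3,0],0],[[0,-3,0],0],[[0,-3,0],0]]' 0.425
```

```text
clock: 11.55
tcp_pos: [0.49, 0.142, 0.0047]
tcp_rot: [0.996, -0.092, -0.0, -0.0]
wrist_force: [-0.9, -2.0, -1.5]
opening: 0.739
finger_force: 1.0
clock: 11.97
tcp_pos: [0.4928, 0.1525, 0.0054]
tcp_rot: [0.996, -0.091, 0.001, -0.0]
wrist_force: [0.8, -1.1, 6.1]
opening: 0.5
finger_force: 5.8
clock: 12.22
tcp_pos: [0.4939, 0.1556, 0.0058]
tcp_rot: [0.996, -0.091, 0.001, -0.0]
wrist_force: [-0.0, -0.3, 9.2]
opening: 0.429
finger_force: 16.0
```

```bash
python3 -m inch '[[[0,3,0],0],[[0,6,0],0],[[0,10,0],0],[[0,14,0],0],[[0,14,0],0]]' 0.79; python3 -m inch '[[[0,0,0],0],[[0,-3,0],0],[[0,-7,0],0],[[0,-11,0],0],[[0,-11,0],0]]' 0.5; python3 -m inch '[[[0,-3,0],0],[[0,-3,0],0],[[0,-3,0],0]]' 0.425
cat > s.py <<'E'
from h import *
p,d=arm.read_camera("top");P,U=pts("top",d);x,y,z=P.T
hsv=cv2.cvtColor(p,cv2.COLOR_RGB2HSV)[U[:,1],U[:,0]].astype(int);H,S,V=hsv.T
a=np.radians(-10.35);yb=np.array([np.cos(a),np.sin(a)]);xb=np.array([np.sin(a),-np.cos(a)])
X=1e3*P[:,:2]@xb;Y=1e3*P[:,:2]@yb
def s(n,m):
    if m.sum()<8: return print(n,"few")
    r=cv2.minAreaRect(P[m][:,:2].astype(np.float32));print(n,m.sum(),"X",np.percentile(X[m],[1,50,99]).round(1),"Y",np.percentile(Y[m],[1,50,99]).round(1),"ang",round(r[2],1),"z",z[m].max().round(3))
tall=(z>.045)&(z<.07)&(S>60)&(x>.5)&(x<.68)
s("rail",tall&(y>-.05)&(y<.1));s("fixed",tall&(y<-.06)&(y>-.22))
s("board",(z>.012)&(z<.03)&(S>110)&(H>5)&(H<18)&(V<200)&(X>-145)&(X<40)&(Y>530)&(Y<660))
org=(S>150)&(V>90)&(H<16)&(z>.012)&(z<.036)&(Y>565)&(Y<630)
s("nearpad",org&(X<-165)&(X>-215));s("farpad",org&(X>30)&(X<120))
dk=(V<80)&(z>.012)&(z<.036)&(Y>500)&(Y<640);s("fararm",dk&(X>20)&(X<140)&(Y>560));s("neararm",dk&(X<-170)&(X>-230)&(Y>560))
E
python3 s.py
```

```text
clock: 12.63
tcp_pos: [0.4899, 0.1409, 0.0047]
tcp_rot: [0.996, -0.092, -0.0, -0.0]
wrist_force: [0.3, 0.5, -0.4]
opening: 0.791
finger_force: 0.0
clock: 13.05
tcp_pos: [0.4928, 0.1525, 0.0054]
tcp_rot: [0.996, -0.091, 0.001, 0.0]
wrist_force: [0.0, -1.7, 6.3]
opening: 0.501
finger_force: 6.2
clock: 13.3
tcp_pos: [0.4939, 0.1555, 0.0057]
tcp_rot: [0.996, -0.091, 0.001, -0.0]
wrist_force: [1.0, -1.7, 9.6]
opening: 0.428
finger_force: 16.8
rail 296 X [-166.9 -154.3 -141.8] Y [535.3 594.6 653.7] ang 76.8 z 0.061
fixed 307 X [31.9 44.6 57.7] Y [525.6 583.8 643.1] ang 76.8 z 0.061
board 2164 X [-141.7  -54.5   33.5] Y [532.2 590.5 650.4] ang 76.8 z 0.03
nearpad 45 X [-184.7 -179.3 -173.6] Y [573.6 593.3 612.9] ang 75.6 z 0.032
farpad 13 X [61.1 62.7 64.9] Y [568.  583.  599.2] ang 74.4 z 0.03
fararm 56 X [66.7 73.3 80.1] Y [561.1 580.1 600.7] ang 76.9 z 0.033
neararm 16 X [-197.9 -194.3 -187.9] Y [561.6 600.1 610.4] ang 77.0 z 0.031
```

```bash
python3 -m inch '[[[0,3,0],0],[[0,6,0],0],[[0,10,0],0],[[0,14,0],0],[[0,14,0],0.03]]' 0.79; python3 -m inch '[[[0,0,0],0],[[0,-3,0],0],[[0,-7,0],0],[[0,-8,0],0],[[0,-8,0],0]]' 0.57; python3 -m inch '[[[0,-3,0],0],[[0,-3,0],0],[[0,-3,0],0]]' 0.5; python3 -m inch '[[[0,-2,0],0],[[0,-2,0],0]]' 0.46
```

```text
clock: 13.77
tcp_pos: [0.4899, 0.1408, 0.0047]
tcp_rot: [0.994, -0.106, -0.0, -0.0]
wrist_force: [-0.2, 0.0, -0.5]
opening: 0.792
finger_force: 0.0
clock: 14.18
tcp_pos: [0.4921, 0.1488, 0.0051]
tcp_rot: [0.994, -0.106, 0.0, 0.0]
wrist_force: [0.4, -6.1, 3.7]
opening: 0.57
finger_force: 3.0
clock: 14.43
tcp_pos: [0.4928, 0.1518, 0.0052]
tcp_rot: [0.994, -0.106, 0.001, 0.0]
wrist_force: [-0.1, -4.1, 5.2]
opening: 0.506
finger_force: 5.4
clock: 14.6
tcp_pos: [0.4937, 0.1539, 0.0054]
tcp_rot: [0.994, -0.106, 0.001, 0.0]
wrist_force: [1.1, -3.7, 7.4]
opening: 0.464
finger_force: 7.6
```

```bash
python3 -m inch '[[[0,-1,0],0],[[0,-1,0],0]]' 0.44;python3 -m inch '[[[0,-1,0],0],[[0,-1,0],0],[[0,-1,0],0]]' 0.425; python3 s.py
```

```text
clock: 14.77
tcp_pos: [0.494, 0.1548, 0.0055]
tcp_rot: [0.994, -0.106, 0.001, -0.0]
wrist_force: [1.4, -5.6, 8.0]
opening: 0.442
finger_force: 8.7
clock: 15.02
tcp_pos: [0.4943, 0.1556, 0.0057]
tcp_rot: [0.994, -0.106, 0.001, 0.0]
wrist_force: [1.2, -5.7, 10.4]
opening: 0.43
finger_force: 16.4
rail 296 X [-176.1 -161.8 -147.9] Y [535.4 592.6 653.5] ang 74.8 z 0.061
fixed 305 X [22.9 36.8 50.5] Y [520.3 578.1 638.4] ang 75.1 z 0.061
board 2054 X [-143.4  -60.6   26.2] Y [531.5 589.1 648.6] ang 75.2 z 0.03
nearpad 24 X [-182.6 -179.6 -176.1] Y [576.6 596.6 613. ] ang 74.7 z 0.029
farpad 18 X [52.  55.1 58.3] Y [565.4 580.2 595. ] ang 73.8 z 0.029
fararm 51 X [59.3 65.8 72.8] Y [561.  578.3 595.9] ang 75.9 z 0.032
neararm 16 X [-194.7 -191.2 -184.1] Y [563.7 601.5 610.8] ang 83.8 z 0.031
```

The jaws are nearly touching, with rail, board and clamp all aligned at about -15°. I release once more, match the tool's yaw, and squeeze in small steps watching the force.

```bash
python3 -m inch '[[[0,3,0],0],[[0,6,0],0],[[0,10,0],0],[[0,13,0],0.04],[[0,13,0],0.04]]' 0.79; python3 -m inch '[[[0,0,0],0],[[0,0,0],0],[[0,-1,0],0],[[0,-1,0],0]]' 0.70; python3 -m inch '[[[0,-2,0],0],[[0,-2,0],0],[[0,-2,0],0]]' 0.66; python3 -m inch '[[[0,-1.5,0],0],[[0,-1.5,0],0]]' 0.63
```

```text
clock: 15.48
tcp_pos: [0.4903, 0.1429, 0.0047]
tcp_rot: [0.992, -0.127, -0.0, -0.0]
wrist_force: [0.8, 0.3, -0.5]
opening: 0.793
finger_force: 0.0
clock: 15.82
tcp_pos: [0.4907, 0.1444, 0.0048]
tcp_rot: [0.992, -0.126, 0.0, 0.0]
wrist_force: [-0.8, -1.8, 2.9]
opening: 0.7
finger_force: 1.1
clock: 16.07
tcp_pos: [0.4911, 0.1463, 0.0047]
tcp_rot: [0.992, -0.126, -0.0, 0.0]
wrist_force: [-0.0, -2.4, 2.1]
opening: 0.659
finger_force: 1.2
clock: 16.23
tcp_pos: [0.4915, 0.1478, 0.0047]
tcp_rot: [0.992, -0.126, -0.0, 0.0]
wrist_force: [-0.2, -3.6, 2.1]
opening: 0.632
finger_force: 1.4
```

```bash
python3 -m inch '[[[0,-1,0],0],[[0,-1,0],0],[[0,-1,0],0]]' 0.6; python3 -m inch '[[[0,-1,0],0],[[0,-1,0],0],[[0,-1,0],0]]' 0.57;python3 -m inch '[[[0,-1,0],0],[[0,-1,0],0],[[0,-1,0],0]]' 0.55
```

```text
clock: 16.48
tcp_pos: [0.4917, 0.1486, 0.0047]
tcp_rot: [0.992, -0.126, -0.0, 0.0]
wrist_force: [-0.4, -4.3, 2.7]
opening: 0.601
finger_force: 2.2
clock: 16.73
tcp_pos: [0.4921, 0.1496, 0.0049]
tcp_rot: [0.992, -0.126, -0.0, 0.0]
wrist_force: [-1.5, -5.5, 5.7]
opening: 0.574
finger_force: 6.6
clock: 16.98
tcp_pos: [0.4925, 0.1506, 0.0052]
tcp_rot: [0.992, -0.126, 0.0, 0.0]
wrist_force: [-1.2, -4.6, 8.9]
opening: 0.552
finger_force: 7.9
```

```bash
python3 -m inch '[[[0,-1,0],0],[[0,-1,0],0],[[0,-1,0],0]]' 0.53; python3 -m inch '[[[0,-0.5,0],0],[[0,-0.5,0],0],[[0,-0.5,0],0]]' 0.515
```

```text
clock: 17.23
tcp_pos: [0.493, 0.1516, 0.0054]
tcp_rot: [0.992, -0.126, 0.0, -0.0]
wrist_force: [-1.8, -5.6, 10.6]
opening: 0.533
finger_force: 9.3
clock: 17.48
tcp_pos: [0.4932, 0.1521, 0.0055]
tcp_rot: [0.992, -0.126, 0.001, -0.0]
wrist_force: [-2.4, -6.2, 12.2]
opening: 0.516
finger_force: 11.3
```

```bash
python3 -m inch '[[[0,0,0],0],[[0,0,0],0],[[0,0,0],0]]' 0.495; python3 -m inch '[[[0,0,0],0],[[0,0,0],0],[[0,0,0],0]]' 0.475; python3 s.py
```

```text
clock: 17.73
tcp_pos: [0.4935, 0.1526, 0.0057]
tcp_rot: [0.992, -0.126, 0.001, -0.0]
wrist_force: [-1.5, -1.0, 14.2]
opening: 0.497
finger_force: 15.5
clock: 17.98
tcp_pos: [0.4938, 0.153, 0.006]
tcp_rot: [0.992, -0.126, 0.001, -0.001]
wrist_force: [-1.5, 1.9, 14.8]
opening: 0.48
finger_force: 20.0
rail 293 X [-177.1 -163.1 -148.9] Y [536.4 594.3 653.8] ang 74.5 z 0.062
fixed 305 X [21.1 35.6 50. ] Y [519.1 577.8 636.8] ang 74.5 z 0.061
board 2021 X [-143.4  -62.    25. ] Y [531.7 589.  648.6] ang 75.2 z 0.03
nearpad 11 X [-183.1 -180.4 -178.3] Y [579.4 596.5 608.5] ang 73.4 z 0.03
farpad 14 X [51.  53.5 55.5] Y [566.  579.6 593.1] ang 79.3 z 0.03
fararm 47 X [57.9 63.7 71. ] Y [560.8 578.  595.4] ang 74.8 z 0.032
neararm 16 X [-194.6 -191.5 -188. ] Y [581.  600.4 609.9] ang 79.1 z 0.031
```

Tight: the grip is 20 N and rose gradually over about 3 mm of jaw travel. One settling call and a last look before I hand in.

```bash
python3 -m inch '[[[0,0,0],0],[[0,0,0],0],[[0,0,0],0],[[0,0,0],0],[[0,0,0],0]]'; python3 -c "
from h import *
p,d=arm.read_camera('scene');cv2.imwrite('pics/s1.png',cv2.resize(p[:,:,::-1],(800,600)))"
```

```text
clock: 18.45
tcp_pos: [0.4938, 0.153, 0.006]
tcp_rot: [0.992, -0.126, 0.001, -0.001]
wrist_force: [-2.0, 1.4, 14.6]
opening: 0.48
finger_force: 20.0
```

View pics/s1.png

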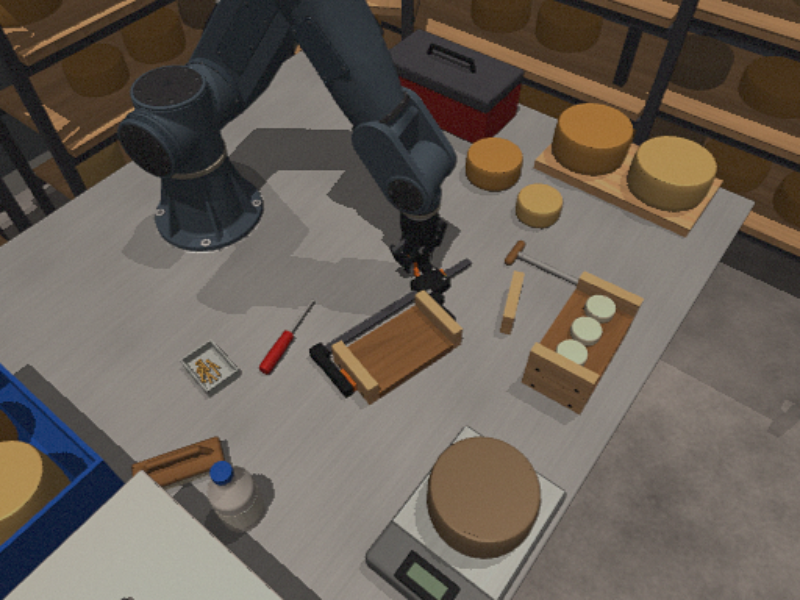

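The scene view shows the rail at (438,318) flat on the board's end and the far jaw at (335,370) against the fixed rail. Everything lies flat and the other things are where they were. Handing in.

```bash
python3 -c "
from bench import arm;print(arm.finish_job())"
```

```text
the job is handed in; nothing more can be done
None
```

I stood the rail on the board's bare end, clamped it over five squeezes, and handed the job in with the trigger held at a 20 N grip; from the jaw travel I estimate the near pad is pressed in about 3 mm, but the hand-in gave no verdict.

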